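Strip the botanical mill: left-hand burr nut

ROBOT

A 6-joint arm with a two-finger parallel gripper is mounted at the origin on a cart in front of the work surface, level with it; the furniture and walls round the work are solid. World frame = base frame: x ahead of the robot, y to its left, z up, the work surface at z = 0. Lengths are in m, angles in rad, forces in N, time in s.
With the tool pointing down it reaches from about 0.4 to 0.925 m from the base axis. Payload 3.4 kg.
Tool frame: the origin (TCP) lies midway between the tips of the shut fingers; the grasp point (between the pads) lies 19 mm behind it; z points along the fingers, y is the line along which they close (so a half turn about z gives the same grasp; the last joint's range is limited). The gripper opens to 85 mm and grips with 20 to 120 N. Pads are 22 mm wide; open, the fingers measure 114 mm over their backs; the gripper's body (76 mm by 85 mm) begins 54 mm behind the grasp point. The pads swing forward as they close: fully open they stand 13 mm farther back than shut.
Start: joints at [1.196, 0.307, 1.506, -0, 1.328, -0.073], TCP at [0.17, 0.549, 0.231] pointing down, gripper open.
Joint ranges: [-3.12, 3.12], [-1.05, 2.28], [0.14, 2.33], [-1.42, 4.57], [0.1, 2.73], [-2.68, 2.68]. Speed limits (rad/s): [2.57, 2.57, 3.14, 3.14, 3.14, 3.14].

INTERFACE

Orientations are given as a unit quaternion [w, x, y, z].
In Python, from bench import manip, vision gives the robot as it stands.
- The arm moves only by the tool play_rows, never from a script. Its argument "targets" is a list of rows, each a list of 3 entries, a list of its own where there are three numbers: the opening, from 0 (shut) to 1 (fully open), then the shift along the tool's x, y, z scaled (see below), then the turn about the tool's z scaled (see below). In form: [[gripper, [tx, ty, tz], roll], ...]. A call has 1 to 8 rows; each row is the pose to reach, as a shift and turn from the pose commanded when the call began, along the tool's axes at that moment; what a row does not reach only later rows make up. The controller multiplies each number of a shift by 0.15 m and each number of a turn by 45 degrees. A row lasts 1/12 s, in which the tool goes at most 41.7 mm and 7.16 degrees, less where a joint would pass 70% of its speed; a pose out of reach is approached as far as the arm can. A call with a number of a shift or a turn outside -1 to 1 is refused whole. A call with a gripper value outside its range is refused whole. The fingers move at their own pace and stop on an object; "newtons" is the grip in N (left out, the last holds). Time passes only in rows, so rows that repeat a pose let the fingers close. It gives the time, the measured TCP pose, the force, the opening and the grip force at its end, in the units of the state.
- manip.get_obs(): the state, without advancing time (a new reading comes with each control period).
- vision.snapshot(name): name is "scene" or "top"; returns (picture, depth): 400x640x3 uint8, red, green, blue; 400x640 float32, m along the optical axis (not along the pixel's ray), 0 where there is no reading.
- vision.camera_model(name): a dict with "camera_matrix" (3x3 intrinsics, pixels), "extrinsics" (4x4, takes a point from world to camera coordinates). Camera axes: x right, y up, looking along -z (the intrinsics and any distortion apply to the point x, -y, -z); pixel columns grow to the right and rows downward; lengths in m; the calibration is good to about 2 mm. A picture is of the moment at which its call begins. camera_model takes no time and is no camera call.
- manip.hand_in(): hands the job in; it is judged then, once.
The state is a dict: "time_s": time; "q": joint angles; "joint_velocities": joint speeds; "joint_torque": joint torques, N m; "position": TCP position; "eef_rot": TCP orientation; "force": force on the tool from outside, world axes, zero at the start; "wrist_torque": the same for the moment, N m; "opening": opening from 0.0 (shut) to 1.0 (fully open); "gripper_force": force on a finger pad.
Only numpy, scipy, OpenCV 4.12 (cv2) and the standard library are available. Lean on these libraries where they do the work, as an engineer would, in place of code of your own. Each camera call takes 0.05 s, during which the arm holds its last target. There are 200 camera calls.

TASK

Strip the botanical mill for cleaning: unscrew the burr nut from its spindle (left-hand thread, so it loosens clockwise seen from above; never force the thread or screw the nut tighter), and put the nut in the green bowl. Then lift the ceramic burr off the spindle and lay it gently, flat with its hub up, on the chopping board. Leave everything else where it stands.

Things in the scene. Friction and masses are not known exactly. Their poses are not given: they have to be found in the camera images.
- mill: Botanical mill with its hopper off, fixed: round white housing 132 mm across and 62 mm high (grind dial and outlet on its own -x side), on it an aluminium chamber ring 104 mm across, rim at height 75 mm, and in the middle an upright steel spindle. Origin: on the spindle axis at table height; z up.
- spindle_top (a point): Top of the spindle, 130 mm above the table, hidden in the nut. The spindle has a coarse left-hand thread 22 mm across with about 2.7 mm of endwise slack, pitch not known, and a plain pilot 14 mm across above it. It may turn along with the nut by up to 1.1 rad before the play in the gear is used up. The thread stands 35 N at most.
- burr_nut: Brass cap nut on the spindle, about 0.12 kg: round, 36 mm across up to 20 mm, then 28 mm across up to 43 mm, blind bore hiding the thread, bar grip on top. Origin: centre of its underside; z up. A spring under the burr presses on it with 4 to 10 N. Turned clockwise it rises and leaves the thread after 0.35 to 0.7 turn; then it is free to lift for a quarter turn or more (far beyond, it drops back).
- nut_bar (a point): Middle of the nut's bar grip, 53.5 mm above the nut's origin. The bar is 42 mm long (along the nut's x), 12 mm thick (along its y) and 22 mm high, from 43 to 65 mm above the nut's origin. Turning takes less than 0.15 N m. Until the nut is out of the thread, the thread holds it down; once out, it lifts with its own weight and clears the spindle 38 mm above its seat.
- burr: White ceramic burr under the nut, about 0.15 kg: disc 76 mm across, 10 mm thick, with a hub 38 mm across and 12 mm high on it (10 to 22 mm above the origin), bore 26 mm, loose on the spindle. Origin: centre of its underside; z up, towards the hub. It lies 72 mm above the table on a spring plate that can rise 3 mm; lift it 60 mm to clear the spindle. Pressed by more than 35 N it cracks.
- green_bowl: Green bowl, 100 mm across the rim, 48 mm high, loose. Origin: centre of its underside; inner floor 12 mm above it and about 36 mm wide, widening to about 64 mm at 20 mm and 88 mm at the rim.
- board: Wooden chopping board lying flat, 220 mm (its x) by 360 mm (its y), 22 mm thick. Origin: centre of its underside.
- hopper: The mill's clear plastic hopper standing behind the mill, 112 mm across at the top, 96 mm high. Origin: centre of its underside. Bystander.
- salve_pot: Round lidded pot, 65 mm across, 29 mm high. Origin: centre of its underside. Bystander.
- soap_bar: Bar of soap, 43 x 63 x 26 mm. Origin: centre of its underside. Bystander.
There are look-alikes about, which are no part of the job. There is more than one size of the burr_nut; the job needs the largest.

How it is judged:
By the outcome, as a careful person would: the job done as asked, in the order asked, and still so for the second after the job is handed in, with the robot touching nothing.
It also fails if it takes over 72 s, if anything falls off the work surface, if the arm or the gripper's body presses on something with over 40 N, if the wrist force passes 120 N, or if a joint passes its speed limit or range.

## Working session

There is one attempt and no reset: what is moved stays moved. The work goes in short steps, Python scripts to look and compute and a tool call to move; the robot and the scene stay as the last step left them, time stands still between calls to the robot, and variables do not carry over. Pictures are saved under pics/ and viewed, at most 13 in all, crops included, and the job is handed in when it is done.

Besides the shell and the picture viewer there is one more tool, called after ">>>" as a command line: name --argument value ..., lists and objects as JSON in quotes. play_rows: Moves the arm, as the interface text tells. Its arguments: {"type":"object","properties":{"targets":{"type":"array"},"newtons":{"type":"number"}},"required":["targets"]}

```bash
mkdir -p pics
cat > h.py <<'E'
import numpy as np, cv2
from bench import manip, vision
def snap(n):
    p,d=vision.snapshot(n); m=vision.camera_model(n); return p,d,np.array(m["camera_matrix"]),np.array(m["extrinsics"])
def cloud(d,K,E):
    v,u=np.mgrid[:400,:640]; X=np.stack([(u-K[0,2])/K[0,0]*d,-(v-K[1,2])/K[1,1]*d,-d],-1)
    return (X-E[:3,3])@E[:3,:3]
E
python3 - <<'E'
from h import *
print(manip.get_obs())
for n in("top","scene"):
    p,d,K,E=snap(n); print(n,K.tolist(),E.round(3).tolist(),vision.camera_model(n).keys()); cv2.imwrite(f"pics/{n}0.png",p[...,::-1]); np.savez(f"{n}0.npz",p=p,d=d)
    print(cloud(d,K,E)[::60,::80].round(2).tolist()) if n=="top" else 0
E
```

```text
{'time_s': 0.0, 'q': array([ 1.19650544e+00,  3.07557816e-01,  1.50769445e+00,  8.51379823e-06,
        1.32839949e+00, -7.35128336e-02]), 'joint_velocities': array([ 0.00252472, -0.00024815, -0.00060224, -0.00120019,  0.00057468,
        0.00039451]), 'joint_torque': array([-1.22571462e-03, -4.57548594e+01, -2.51925445e+01, -4.70267059e-04,
        1.35094539e-02,  1.43038503e-05]), 'position': array([0.17011845, 0.54851426, 0.2303818 ]), 'eef_rot': array([-2.32625629e-04,  1.49823713e-01,  9.88712190e-01, -1.00293550e-03]), 'force': array([-0.14311113,  0.02867023, -0.09899628]), 'wrist_torque': array([0.03173453, 0.00972515, 0.00287977]), 'gripper_force': 0.0, 'opening': 1.0011116614990814}
top [[477.8344127273368, 0.0, 322.1161614988533], [0.0, 477.8344127273368, 193.91127908803384], [0.0, 0.0, 1.0]] [[-0.015, -1.0, 0.01, 0.025], [0.995, -0.014, 0.102, -0.545], [-0.102, 0.012, 0.995, -1.365], [0.0, 0.0, 0.0, 1.0]] dict_keys(['camera_matrix', 'extrinsics'])
[[[0.96, 0.74, 0.38], [0.96, 0.57, 0.37], [0.96, 0.38, 0.37], [0.96, 0.2, 0.36], [0.96, 0.02, 0.36], [0.93, -0.16, 0.41], [0.
[... 610 characters left out ...]
.41, 0.03, 0.03], [0.41, -0.21, -0.0], [0.4, -0.45, 0.0], [0.4, -1.12, -0.85]], [[0.21, 1.23, -0.43], [0.16, 1.14, -0.85], [0.15, 0.77, -0.85], [0.14, 0.4, -0.86], [0.15, 0.02, -0.75], [0.13, -0.35, -0.85], [0.13, -0.72, -0.85], [0.12, -1.11, -0.86]], [[0.23, 0.53, 0.64], [0.18, 0.51, 0.42], [-0.12, 0.76, -0.85], [-0.13, 0.39, -0.85], [0.07, 0.03, 0.01], [-0.14, -0.34, -0.87], [-0.15, -0.71, -0.86], [-0.15, -1.08, -0.85]]]
scene [[494.7238073169594, 0.0, 315.573861673799], [0.0, 494.7238073169594, 200.7749650279079], [0.0, 0.0, 1.0]] [[0.873, -0.488, 0.004, -0.48], [0.224, 0.408, 0.885, -0.212], [-0.434, -0.772, 0.465, -1.204], [0.0, 0.0, 0.0, 1.0]] dict_keys(['camera_matrix', 'extrinsics'])
```

View pics/top0.png

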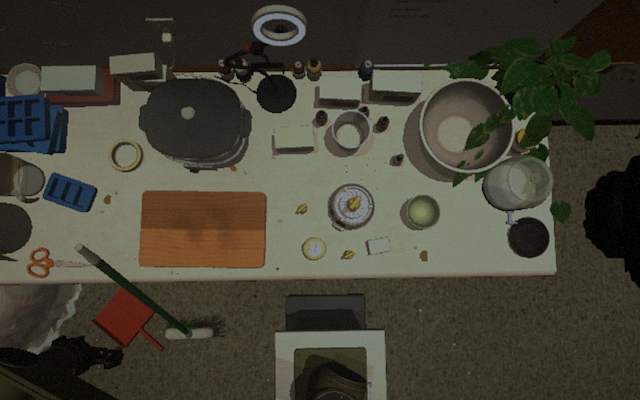

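View pics/scene0.png

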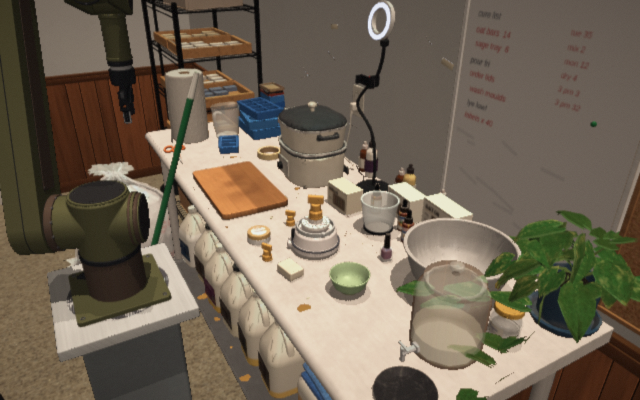

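Top view: mill with nut at (352,206), bowl (421,211), board spanning (140–267, 191–268), hopper (352,132), pot (314,247), soap (377,245). Small nut look-alikes are at (302,209) and (348,255). I'll measure next.

Run:
```python
from h import *
for n in("top","scene"):
    z=np.load(n+"0.npz");p,d=z["p"],z["d"];m=vision.camera_model(n);P=cloud(d,np.array(m["camera_matrix"]),np.array(m["extrinsics"]))
    hsv=cv2.cvtColor(p,cv2.COLOR_RGB2HSV); ok=d>0
    near=lambda x,y,r:np.hypot(P[...,0]-x,P[...,1]-y)<r
    if n=="top": c0=P[206,354]; b0=P[211,421]; o0=P[229,203]; print("mill px",c0,"bowl",b0,"board",o0)
    br=(hsv[...,0]>10)&(hsv[...,0]<28)&(hsv[...,1]>110)&near(*c0[:2],.07)&(P[...,2]>.09)
    Q=P[br]; print(n,"brass",len(Q),Q[:,2].min(),Q[:,2].max())
    bar=Q[Q[:,2]>Q[:,2].max()-.008]; r=cv2.minAreaRect((bar[:,:2]*1000).astype(np.float32)); print("bar",bar.mean(0),r)
    rim=near(*c0[:2],.09)&(P[...,2]>.066)&(P[...,2]<.08)&ok; R=P[rim]; print("rim",len(R),cv2.minEnclosingCircle((R[:,:2]*1000).astype(np.float32)))
    g=(hsv[...,0]>30)&(hsv[...,0]<50)&(hsv[...,1]>50)&near(*b0[:2],.08)&(P[...,2]>.036); G=P[g]; print("bowl",len(G),G[:,2].max(),cv2.minEnclosingCircle((G[:,:2]*1000).astype(np.float32)))
    B=P[(hsv[...,0]<20)&(hsv[...,1]>110)&near(*o0[:2],.24)&(P[...,2]>.012)&(P[...,2]<.035)];print("board",cv2.minAreaRect((B[:,:2]*1000).astype(np.float32)),np.median(B[:,2]))
p=np.load("top0.npz")["p"][165:275,290:450]
q=np.load("scene0.npz")["p"][180:300,240:400]
a=np.hstack([cv2.resize(p,(400,400*110//160),interpolation=2),cv2.resize(q,(400,275),interpolation=2)])
cv2.imwrite("pics/c1.png",np.clip(a[...,::-1]*1.5,0,255))
```

```text
mill px [ 0.49846771 -0.06484944  0.15980852] bowl [ 0.49241877 -0.27424941  0.00880168] board [0.44837771 0.36440487 0.01938238]
top brass 123 0.09247662909020117 0.16876620666246472
bar [ 0.50722412 -0.06507995  0.16326502] ((509.57806396484375, -66.51959991455078), (10.369794845581055, 37.7227668762207), 51.1285400390625)
rim 275 ((510.65313720703125, -67.54093933105469), 55.370391845703125)
bowl 282 0.05421666323287229 ((489.963623046875, -272.1935729980469), 50.18250274658203)
board ((487.1072998046875, 364.3003234863281), (361.0068664550781, 293.4234924316406), 88.49093627929688) 0.022277930462129714
scene brass 316 0.09383062617106339 0.16223416698676413
bar [ 0.50668098 -0.07347886  0.15798278] ((507.0307922363281, -74.63106536865234), (14.104336738586426, 39.91350555419922), 50.97138977050781)
rim 253 ((507.513671875, -71.96039581298828), 57.385772705078125)
bowl 350 0.05167135361318268 ((488.3810729980469, -274.6042785644531), 51.69685745239258)
board ((448.28997802734375, 356.9786376953125), (363.73748779296875, 220.2659912109375), 88.2471923828125) 0.020621163263840683[ WARN:0@0.232] global loadsave.cpp:1063 imwrite_ Unsupported depth image for selected encoder is fallbacked to CV_8U.
```

View pics/c1.png

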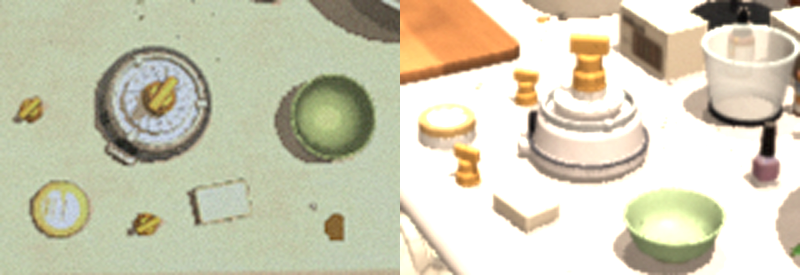

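The crop shows the large nut on the mill with its bar running from lower-left to upper-right in the top view. The small nuts lie beside the pot. I'll start the approach and refine the nut centre from the saved pictures.

>>> play_rows --targets '[[1, [-1, -0.4, 0], 0], [1, [-1, -0.4, 0], 0], [1, [-1, -0.4, 0], 0], [1, [-1, -0.4, 0], 0]]'

```text
time_s: 0.43
position: [0.2968, 0.4457, 0.2308]
eef_rot: [-0.0, 0.149, 0.989, -0.001]
force: [1.1, 0.2, -0.0]
opening: 1.001
gripper_force: 0.0
```

>>> play_rows --targets '[[1, [-1, -0.867, 0], 0], [1, [-1, -0.867, 0], 0], [1, [-1, -0.867, 0], 0], [1, [-1, -0.867, 0], 0], [1, [-1, -0.867, 0], 0]]'

```text
time_s: 0.85
position: [0.4014, 0.2759, 0.231]
eef_rot: [-0.0, 0.15, 0.989, -0.001]
force: [0.1, 0.2, -0.2]
opening: 0.997
gripper_force: 0.0
```

>>> play_rows --targets '[[1, [-1, -1, 0], 0], [1, [-1, -1, 0], 0], [1, [-1, -1, 0], 0], [1, [-1, -1, 0], 0], [1, [-1, -1, 0], 0]]'

```text
time_s: 1.27
position: [0.4978, 0.0924, 0.2311]
eef_rot: [-0.0, 0.15, 0.989, -0.0]
force: [0.6, 1.2, 0.9]
opening: 1.003
gripper_force: 0.0
```

```bash
cat >> h.py <<'E'
def ray(n,uv,z):
    m=vision.camera_model(n);K,E=np.array(m["camera_matrix"]),np.array(m["extrinsics"])
    r=np.array([(uv[0]-K[0,2])/K[0,0],-(uv[1]-K[1,2])/K[1,1],-1])@E[:3,:3]; c=-E[:3,3]@E[:3,:3]
    return c+r*(z-c[2])/r[2]
E
python3 - <<'E'
from h import *
for n,c,zz in(("top",(354,204),.159),("scene",(316,200),.148)):
    z=np.load(n+"0.npz");p,d=z["p"],z["d"];m=vision.camera_model(n);P=cloud(d,np.array(m["camera_matrix"]),np.array(m["extrinsics"]))
    h=cv2.cvtColor(p,cv2.COLOR_RGB2HSV)
    v,u=np.mgrid[:400,:640]
    br=(h[...,0]>10)&(h[...,0]<30)&(h[...,1]>100)&(abs(u-c[0])<25)&(abs(v-c[1])<25)
    b=br&(P[...,2]>.145); r=cv2.minAreaRect(np.argwhere(b)[:,::-1].astype(np.float32)); print(n,b.sum(),r,ray(n,r[0],zz).round(4), h[b].mean(0))
    if n=="scene":
        for v0 in range(190,235,3):
            w=np.where(br[v0])[0]; print(v0,w.min() if len(w) else 0,w.max() if len(w) else 0)
    else:
        bright=b&(h[...,2]>140); r=cv2.minAreaRect(np.argwhere(bright)[:,::-1].astype(np.float32)); print("bright",bright.sum(),r,ray(n,r[0],zz).round(4))
    g=(h[...,0]>30)&(h[...,0]<50)&(h[...,1]>50)&(P[...,2]>-.02)&(P[...,2]<.07)&(np.hypot(P[...,0]-.489,P[...,1]+.273)<.07)
    e=cv2.minAreaRect(np.argwhere(g)[:,::-1].astype(np.float32)); print("bowl",e,ray(n,e[0],.048 if n=="top" else .03))
print(manip.get_obs()["position"])
E
```

```text
top 60 ((354.6600036621094, 202.12001037597656), (4.400000095367432, 15.0), 36.869895935058594) [ 0.5088 -0.0669  0.159 ] [ 23.05       140.36666667 118.96666667]
bright 0 ((0.0, 0.0), (0.0, 0.0), 0.0) [1.0769 0.8916 0.159 ]
bowl ((423.0, 211.0), (34.0, 34.0), 90.0) [ 0.48983701 -0.27141316  0.048     ]
scene 104 ((315.5, 198.5), (7.0, 15.0), 90.0) [ 0.5113 -0.0671  0.148 ] [ 16.49038462 158.82692308 170.18269231]
190 0 0
193 334 334
196 308 337
199 308 340
202 308 340
205 311 340
208 311 340
211 292 321
214 292 321
217 292 321
220 292 316
223 292 294
226 0 0
229 0 0
232 0 0
bowl ((349.0, 277.5), (31.0, 40.0), 90.0) [ 0.49150054 -0.26938673  0.03      ]
[0.49783653 0.09242103 0.23107589]
```

>>> play_rows --targets '[[0.6, [-0.387, -0.996, 0], 0.462], [0.6, [-0.387, -0.996, 0], 0.462], [0.6, [-0.387, -0.996, 0], 0.462], [0.6, [-0.387, -0.996, 0], 0.462], [0.6, [-0.387, -0.996, 0], 0.462], [0.6, [-0.387, -0.996, 0], 0.462]]'

```text
time_s: 1.77
position: [0.5086, -0.0674, 0.2308]
eef_rot: [-0.0, 0.328, 0.945, 0.0]
force: [-0.9, 0.9, 0.2]
opening: 0.602
gripper_force: 0.0
```

```bash
cat > st.py <<'E'
from h import *
from scipy.spatial.transform import Rotation as R
o=manip.get_obs(); q=o["eef_rot"]; M=R.from_quat(q[[1,2,3,0]]).as_matrix()
print(o["time_s"].__round__(2),"pos",o["position"].round(4),"yaw_y",np.degrees(np.arctan2(M[1,1],M[0,1])).round(1),"z",M[:,2].round(3),"q6",o["q"][5].round(3),"F",o["force"].round(1),"T",o["wrist_torque"].round(2),"op",round(o["opening"],3),"g",o["gripper_force"])
print("toolx",M[:,0].round(3),"tooly",M[:,1].round(3))
import sys
if len(sys.argv)>3:
    t=np.array([float(a) for a in sys.argv[1:4]]); print("units to target",((t-o["position"])@M/.15).round(3))
E
python3 st.py .509 -.0675 .140
```

```text
1.77 pos [ 0.5086 -0.0674  0.2308] yaw_y 51.7 z [-0.001  0.    -1.   ] q6 -1.117 F [-0.9  0.9  0.2] T [ 0.02 -0.03 -0.02] op 0.602 g 0.0
toolx [-0.785  0.619  0.001] tooly [ 0.619  0.785 -0.   ]
units to target [-0.003  0.001  0.606]
```

>>> play_rows --targets '[[0.6, [0, 0, 0.25], 0], [0.6, [0, 0, 0.4], 0], [0.6, [0, 0, 0.5], 0], [0.6, [0, 0, 0.6], 0], [0.6, [0, 0, 0.6], 0]]' --newtons 40

```text
time_s: 2.18
position: [0.506, -0.0633, 0.1383]
eef_rot: [-0.004, 0.325, 0.946, -0.0]
force: [-0.1, 0.2, 0.4]
opening: 0.598
gripper_force: 0.0
```

```bash
python3 st.py .509 -.0675 .140
python3 - <<'E'
from h import *
p,d,K,E=snap("scene"); q=p[120:270,220:420]; cv2.imwrite("pics/c2.png",np.clip(cv2.resize(q,(800,600),interpolation=2)[...,::-1]*1.4,0,255).astype(np.uint8))
E
```

```text
2.18 pos [ 0.506  -0.0633  0.1383] yaw_y 52.1 z [-0.007  0.002 -1.   ] q6 -1.117 F [-0.1  0.2  0.4] T [ 0.01 -0.05 -0.02] op 0.598 g 0.0
toolx [-0.789  0.615  0.007] tooly [ 0.615  0.789 -0.003]
units to target [-0.033 -0.01  -0.012]
```

View pics/c2.png

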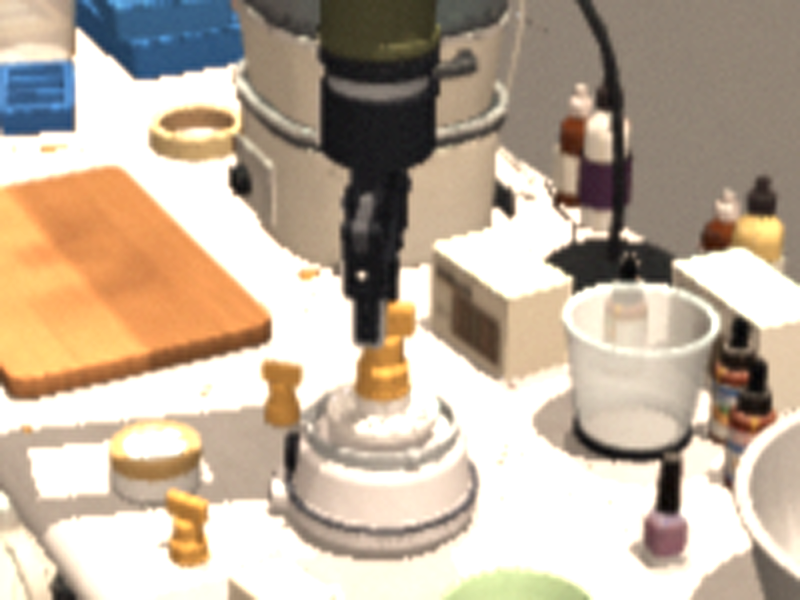

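The view shows the near finger at (368,340), in front of the bar at (398,320), with the pads at bar height. The TCP is about 5 mm off laterally, so I'll check whether that settles.

>>> play_rows --targets '[[0.6, [0, 0, 0], 0], [0.6, [0, 0, 0], 0]]'

```text
time_s: 2.4
position: [0.5097, -0.0649, 0.1423]
eef_rot: [0.001, 0.325, 0.946, 0.0]
force: [0.5, -0.5, -0.1]
opening: 0.603
gripper_force: 0.0
```

```bash
python3 st.py .509 -.0675 .140
```

```text
2.4 pos [ 0.5097 -0.0649  0.1423] yaw_y 52.0 z [ 0.002 -0.    -1.   ] q6 -1.117 F [ 0.5 -0.5 -0.1] T [ 0.    0.02 -0.01] op 0.603 g 0.0
toolx [-0.788  0.615 -0.002] tooly [0.615 0.788 0.001]
units to target [-0.007 -0.017  0.016]
```

>>> play_rows --targets '[[0.6, [0, -0.01, 0], 0], [0.6, [0, -0.01, 0], 0], [0, [0, -0.01, 0], 0], [0, [0, -0.01, 0], 0], [0, [0, -0.01, 0], 0], [0, [0, -0.01, 0], 0], [0, [0, -0.01, 0], 0]]'

```text
time_s: 2.98
position: [0.5078, -0.067, 0.1416]
eef_rot: [0.0, 0.326, 0.945, -0.0]
force: [-1.7, -1.1, 3.5]
opening: 0.127
gripper_force: 42.6
```

```bash
python3 st.py .509 -.0675 .140
```

```text
2.98 pos [ 0.5078 -0.067   0.1416] yaw_y 52.0 z [-0.    -0.001 -1.   ] q6 -1.12 F [-1.7 -1.1  3.5] T [-0.31  0.26  0.01] op 0.127 g 42.571420669555664
toolx [-0.788  0.616 -0.   ] tooly [ 0.616  0.788 -0.001]
units to target [-0.008  0.003  0.011]
```

>>> play_rows --targets '[[0, [0, 0, 0], 0.15], [0, [0, 0, 0], 0.3], [0, [0, 0, 0], 0.45], [0, [0, 0, 0], 0.6], [0, [0, 0, 0], 0.6]]'

```text
time_s: 3.4
position: [0.5085, -0.0666, 0.1418]
eef_rot: [0.001, 0.539, 0.842, 0.0]
force: [-0.4, -0.3, 3.6]
opening: 0.13
gripper_force: 42.6
```

```bash
python3 st.py
```

```text
3.4 pos [ 0.5085 -0.0666  0.1418] yaw_y 24.8 z [ 0.001  0.    -1.   ] q6 -0.646 F [-0.4 -0.3  3.6] T [-0.05 -0.02 -0.04] op 0.13 g 42.59686052799225
toolx [-0.419  0.908 -0.   ] tooly [0.908 0.419 0.001]
```

>>> play_rows --targets '[[0, [0, 0, 0], 0.15], [0, [0, 0, 0], 0.3], [0, [0, 0, 0], 0.45], [0, [0, 0, 0], 0.6], [0, [0, 0, 0], 0.6]]'

```text
time_s: 3.82
position: [0.5088, -0.0666, 0.1418]
eef_rot: [0.001, 0.719, 0.695, 0.001]
force: [0.9, 0.8, 3.6]
opening: 0.126
gripper_force: 42.6
```

```bash
python3 st.py
```

```text
3.82 pos [ 0.5088 -0.0666  0.1418] yaw_y -2.0 z [ 0.002  0.    -1.   ] q6 -0.178 F [0.9 0.8 3.6] T [ 0.03 -0.19 -0.04] op 0.126 g 42.61196494102478
toolx [0.035 0.999 0.   ] tooly [ 0.999 -0.035  0.002]
```

>>> play_rows --targets '[[0, [0, 0, 0], 0.15], [0, [0, 0, 0], 0.3], [0, [0, 0, 0], 0.45], [0, [0, 0, 0], 0.45]]'

```text
time_s: 4.15
position: [0.5092, -0.0668, 0.142]
eef_rot: [0.001, 0.83, 0.558, 0.001]
force: [0.6, 0.4, 4.0]
opening: 0.133
gripper_force: 42.7
```

```bash
python3 st.py
```

```text
4.15 pos [ 0.5092 -0.0668  0.142 ] yaw_y -22.1 z [ 0.003 -0.    -1.   ] q6 0.173 F [0.6 0.4 4. ] T [-0.09 -0.31  0.03] op 0.133 g 42.70628571510315
toolx [0.377 0.926 0.001] tooly [ 0.926 -0.377  0.003]
```

>>> play_rows --targets '[[0, [0, 0, 0], 0.15], [0, [0, 0, -0.002], 0.3], [0, [0, 0, -0.004], 0.45], [0, [0, 0, -0.004], 0.45]]'

```text
time_s: 4.48
position: [0.509, -0.0672, 0.1423]
eef_rot: [0.001, 0.915, 0.404, 0.001]
force: [1.7, -1.5, 3.7]
opening: 0.131
gripper_force: 42.6
```

```bash
python3 st.py
```

```text
4.48 pos [ 0.509  -0.0672  0.1423] yaw_y -42.3 z [ 0.002 -0.001 -1.   ] q6 0.525 F [ 1.7 -1.5  3.7] T [-0.27 -0.36  0.02] op 0.131 g 42.60484993457794
toolx [0.673 0.74  0.001] tooly [ 0.74  -0.673  0.002]
```

>>> play_rows --targets '[[0, [0, 0, -0.002], 0.15], [0, [0, 0, -0.004], 0.3], [0, [0, 0, -0.006], 0.45], [0, [0, 0, -0.006], 0.45]]'

```text
time_s: 4.82
position: [0.5092, -0.0675, 0.143]
eef_rot: [0.001, 0.971, 0.238, 0.001]
force: [3.1, -2.8, 0.4]
opening: 0.128
gripper_force: 42.2
```

```bash
python3 st.py
```

```text
4.82 pos [ 0.5092 -0.0675  0.143 ] yaw_y -62.5 z [ 0.002 -0.002 -1.   ] q6 0.878 F [ 3.1 -2.8  0.4] T [-0.58 -0.62 -0.04] op 0.128 g 42.21931278705597
toolx [0.887 0.462 0.001] tooly [ 0.462 -0.887  0.003]
```

>>> play_rows --targets '[[0, [0, 0, 0], 0.15], [0, [0, 0, 0], 0.3], [0, [0, 0, 0], 0.45], [0, [0, 0, 0], 0.45]]'

```text
time_s: 5.15
position: [0.5094, -0.068, 0.1433]
eef_rot: [0.001, 0.998, 0.064, 0.001]
force: [3.7, -4.6, 2.1]
opening: 0.131
gripper_force: 42.5
```

```bash
python3 st.py
```

```text
5.15 pos [ 0.5094 -0.068   0.1433] yaw_y -82.7 z [ 0.003 -0.002 -1.   ] q6 1.231 F [ 3.7 -4.6  2.1] T [-0.82 -0.53 -0.  ] op 0.131 g 42.45141863822937
toolx [0.992 0.127 0.003] tooly [ 0.127 -0.992  0.003]
```

>>> play_rows --targets '[[0, [0.003, 0.004, -0.002], 0.15], [0, [0.003, 0.004, -0.003], 0.3], [0, [0.003, 0.004, -0.004], 0.45], [0, [0.003, 0.004, -0.004], 0.45]]'

```text
time_s: 5.48
position: [0.5095, -0.0685, 0.1442]
eef_rot: [0.001, 0.994, -0.113, 0.001]
force: [2.6, -5.1, 5.7]
opening: 0.13
gripper_force: 42.9
```

```bash
python3 st.py
```

```text
5.48 pos [ 0.5095 -0.0685  0.1442] yaw_y -103.0 z [ 0.002 -0.003 -1.   ] q6 1.584 F [ 2.6 -5.1  5.7] T [-0.71 -0.25  0.02] op 0.13 g 42.86390483379364
toolx [ 0.975 -0.224  0.003] tooly [-0.224 -0.975  0.002]
```

>>> play_rows --targets '[[0, [0.002, 0.003, -0.003], 0.15], [0, [0.002, 0.003, -0.006], 0.3], [0, [0.002, 0.003, -0.008], 0.45], [0, [0.002, 0.003, -0.008], 0.45]]'

```text
time_s: 5.82
position: [0.5093, -0.0689, 0.1453]
eef_rot: [0.001, 0.958, -0.286, 0.001]
force: [1.5, -4.2, 5.5]
opening: 0.125
gripper_force: 43.0
```

```bash
python3 st.py
```

```text
5.82 pos [ 0.5093 -0.0689  0.1453] yaw_y -123.2 z [ 0.002 -0.002 -1.   ] q6 1.936 F [ 1.5 -4.2  5.5] T [-0.78 -0.12 -0.01] op 0.125 g 42.95285224914551
toolx [ 0.837 -0.548  0.002] tooly [-0.548 -0.837  0.001]
```

>>> play_rows --targets '[[0, [0.002, 0.002, -0.003], 0.15], [0, [0.002, 0.002, -0.006], 0.3], [0, [0.002, 0.002, -0.008], 0.45], [0, [0.002, 0.002, -0.008], 0.45]]'

```text
time_s: 6.15
position: [0.5091, -0.0692, 0.1464]
eef_rot: [0.001, 0.893, -0.45, 0.001]
force: [0.3, -4.5, 5.7]
opening: 0.134
gripper_force: 43.0
```

```bash
python3 st.py
```

```text
6.15 pos [ 0.5091 -0.0692  0.1464] yaw_y -143.5 z [ 0.001 -0.002 -1.   ] q6 2.289 F [ 0.3 -4.5  5.7] T [-0.78 -0.16  0.01] op 0.134 g 42.96993613243103
toolx [ 0.595 -0.803  0.002] tooly [-0.803 -0.595  0.   ]
```

>>> play_rows --targets '[[0, [0, 0, -0.003], 0.15], [0, [0, 0, -0.004], 0.3], [0, [0, 0, -0.004], 0.36], [0, [0, 0, -0.004], 0.36]]'

```text
time_s: 6.48
position: [0.509, -0.0693, 0.1472]
eef_rot: [0.001, 0.822, -0.57, 0.001]
force: [0.1, -4.5, 7.3]
opening: 0.131
gripper_force: 43.2
```

```bash
python3 st.py
```

```text
6.48 pos [ 0.509  -0.0693  0.1472] yaw_y -159.5 z [ 0.001 -0.002 -1.   ] q6 2.569 F [ 0.1 -4.5  7.3] T [-0.75 -0.02  0.02] op 0.131 g 43.182220458984375
toolx [ 0.35  -0.937  0.002] tooly [-0.937 -0.35   0.   ]
```

>>> play_rows --targets '[[0, [0, 0, -0.005], 0], [0, [0, 0, -0.01], 0], [0, [0, 0, -0.013], 0], [0, [0, 0, -0.013], 0]]'

```text
time_s: 6.82
position: [0.5086, -0.0692, 0.1478]
eef_rot: [0.001, 0.822, -0.57, 0.0]
force: [2.1, -5.2, -1.0]
opening: 0.128
gripper_force: 42.0
```

```bash
python3 st.py
```

```text
6.82 pos [ 0.5086 -0.0692  0.1478] yaw_y -159.5 z [-0.    -0.002 -1.   ] q6 2.568 F [ 2.1 -5.2 -1. ] T [-1.   -0.38  0.03] op 0.128 g 42.01508939266205
toolx [ 0.351 -0.936  0.002] tooly [-0.936 -0.351  0.001]
```

>>> play_rows --targets '[[0, [0, 0, -0.005], 0], [0, [0, 0, -0.01], 0], [0, [0, 0, -0.013], 0], [0, [0, 0, -0.013], 0]]'

```text
time_s: 7.15
position: [0.5083, -0.0693, 0.1493]
eef_rot: [0.001, 0.822, -0.57, -0.0]
force: [2.7, -5.5, -3.9]
opening: 0.134
gripper_force: 41.7
```

```bash
python3 st.py
```

```text
7.15 pos [ 0.5083 -0.0693  0.1493] yaw_y -159.5 z [-0.001 -0.002 -1.   ] q6 2.568 F [ 2.7 -5.5 -3.9] T [-1.1  -0.48  0.03] op 0.134 g 41.66490375995636
toolx [ 0.351 -0.936  0.001] tooly [-0.936 -0.351  0.002]
```

>>> play_rows --targets '[[0, [0, 0, -0.005], 0], [0, [0, 0, -0.01], 0], [0, [0, 0, -0.01], 0], [0, [0, 0, -0.01], 0]]'

```text
time_s: 7.48
position: [0.5082, -0.0693, 0.1508]
eef_rot: [0.001, 0.822, -0.57, -0.0]
force: [2.1, -5.0, -3.6]
opening: 0.129
gripper_force: 41.7
```

```bash
python3 st.py
```

```text
7.48 pos [ 0.5082 -0.0693  0.1508] yaw_y -159.5 z [-0.002 -0.002 -1.   ] q6 2.568 F [ 2.1 -5.  -3.6] T [-1.09 -0.4   0.04] op 0.129 g 41.71351075172424
toolx [ 0.351 -0.937  0.001] tooly [-0.937 -0.351  0.002]
```

>>> play_rows --targets '[[0, [0, 0, -0.01], 0], [0, [0, 0, -0.02], 0], [0, [0, 0, -0.025], 0], [0, [0, 0, -0.025], 0]]'

```text
time_s: 7.82
position: [0.5082, -0.0691, 0.1546]
eef_rot: [0.001, 0.822, -0.57, -0.0]
force: [2.0, -5.1, -2.1]
opening: 0.128
gripper_force: 41.8
```

```bash
python3 st.py
```

```text
7.82 pos [ 0.5082 -0.0691  0.1546] yaw_y -159.5 z [-0.002 -0.002 -1.   ] q6 2.568 F [ 2.  -5.1 -2.1] T [-0.99 -0.36  0.02] op 0.128 g 41.825140714645386
toolx [ 0.351 -0.937  0.001] tooly [-0.937 -0.351  0.002]
```

>>> play_rows --targets '[[0, [0.006, 0, -0.03], 0], [0, [0.006, 0, -0.09], 0], [0, [0.006, 0, -0.16], 0], [0, [0.006, 0, -0.26], 0], [0, [0.006, 0, -0.4], 0], [0, [0.006, 0, -0.5], 0], [0, [0.006, 0, -0.5], 0]]'

```text
time_s: 8.4
position: [0.5101, -0.0684, 0.2336]
eef_rot: [-0.001, 0.82, -0.572, 0.002]
force: [0.8, -0.3, -2.2]
opening: 0.13
gripper_force: 42.0
```

```bash
python3 st.py .490 -.271 .2296
python3 - <<'E'
from h import *
p,d,K,E=snap("scene"); q=p[120:300,230:430]; cv2.imwrite("pics/c3.png",np.clip(cv2.resize(q,(660,594),interpolation=2)[...,::-1]*1.4,0,255).astype(np.uint8))
E
```

```text
8.4 pos [ 0.5101 -0.0684  0.2336] yaw_y -159.7 z [ 0.004  0.001 -1.   ] q6 2.571 F [ 0.8 -0.3 -2.2] T [-0.02 -0.04  0.  ] op 0.13 g 42.00519382953644
toolx [ 0.346 -0.938  0.001] tooly [-0.938 -0.346 -0.004]
units to target [1.221 0.593 0.026]
```

View pics/c3.png

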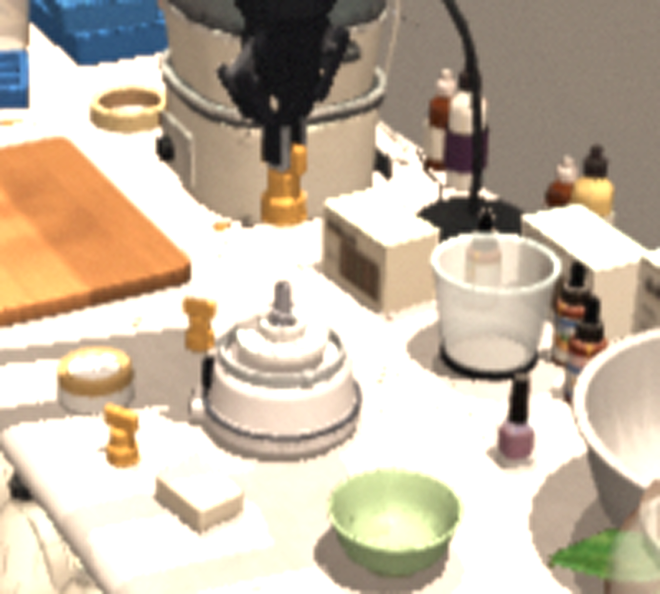

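The nut is off and held at about (285,190), and the bare spindle shows at (282,300). Next stop is the bowl.

>>> play_rows --targets '[[0, [0.12, 0.06, 0], 0], [0, [0.3, 0.14, 0], 0], [0, [0.5, 0.24, 0], 0], [0, [0.7, 0.34, 0], 0], [0, [0.88, 0.43, 0], 0], [0, [0.98, 0.47, 0], 0]]'

```text
time_s: 8.95
position: [0.4913, -0.2333, 0.2288]
eef_rot: [0.001, 0.82, -0.573, -0.002]
force: [0.6, 0.7, -0.8]
opening: 0.125
gripper_force: 42.0
```

>>> play_rows --targets '[[0, [0.12, 0.06, 0], 0], [0, [0.2, 0.11, 0.1], 0], [0, [0.247, 0.123, 0.2], 0], [0, [0.247, 0.123, 0.35], 0], [0, [0.247, 0.123, 0.5], 0], [0, [0.247, 0.123, 0.6], 0], [0, [0.247, 0.123, 0.6], 0], [0, [0.247, 0.123, 0.6], 0]]'

```text
time_s: 9.62
position: [0.4868, -0.271, 0.1386]
eef_rot: [-0.0, 0.82, -0.573, -0.003]
force: [-0.3, 0.2, -0.5]
opening: 0.131
gripper_force: 41.9
```

```bash
python3 st.py .490 -.272 .066
```

```text
9.62 pos [ 0.4868 -0.271   0.1386] yaw_y -159.9 z [-0.004  0.003 -1.   ] q6 2.206 F [-0.3  0.2 -0.5] T [-0.   -0.01 -0.  ] op 0.131 g 41.8727445602417
toolx [ 0.344 -0.939 -0.005] tooly [-0.939 -0.344  0.003]
units to target [ 0.016 -0.019  0.484]
```

>>> play_rows --targets '[[0, [0.01, -0.01, 0.1], 0], [0, [0.01, -0.01, 0.22], 0], [0, [0.01, -0.01, 0.34], 0], [0, [0.01, -0.01, 0.42], 0], [0, [0.01, -0.01, 0.46], 0], [0, [0.01, -0.01, 0.46], 0], [0, [0.01, -0.01, 0.46], 0]]'

```text
time_s: 10.2
position: [0.491, -0.2734, 0.0723]
eef_rot: [-0.0, 0.819, -0.573, 0.0]
force: [1.3, -0.1, -1.3]
opening: 0.133
gripper_force: 42.0
```

```bash
python3 st.py .490 -.272 .0598
python3 - <<'E'
from h import *
p,d,K,E=snap("scene"); q=p[190:310,270:430]; p2=snap("top")[0][160:280,340:500]
cv2.imwrite("pics/c4.png",np.clip(np.hstack([cv2.resize(a,(400,300),interpolation=2) for a in(q,p2)])[...,::-1]*1.5,0,255).astype(np.uint8))
E
```

```text
10.2 pos [ 0.491  -0.2734  0.0723] yaw_y -159.9 z [ 0.001 -0.    -1.   ] q6 2.208 F [ 1.3 -0.1 -1.3] T [-0.   -0.03 -0.  ] op 0.133 g 41.95089340209961
toolx [ 0.343 -0.939  0.001] tooly [-0.939 -0.343 -0.001]
units to target [-0.011  0.003  0.083]
```

View pics/c4.png

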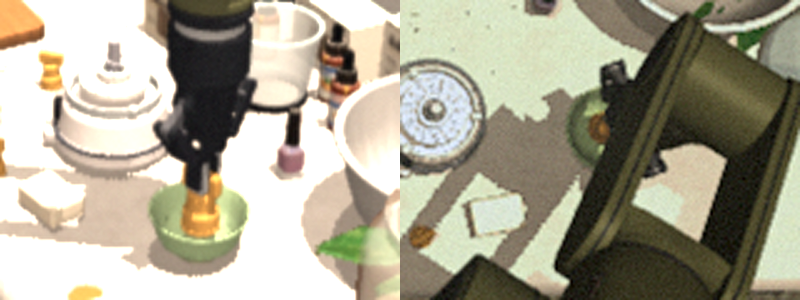

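The nut (200,215) hangs centred over the bowl's inside. Now I'll lower it to contact.

>>> play_rows --targets '[[0, [-0.005, 0, 0.02], 0], [0, [-0.005, 0, 0.04], 0], [0, [-0.005, 0, 0.06], 0], [0, [-0.005, 0, 0.07], 0], [0, [-0.005, 0, 0.075], 0], [0, [-0.005, 0, 0.075], 0]]'

```text
time_s: 10.8
position: [0.4899, -0.2724, 0.06]
eef_rot: [0.0, 0.819, -0.573, -0.0]
force: [1.0, -1.0, -2.0]
opening: 0.127
gripper_force: 42.0
```

```bash
python3 st.py .490 -.272 .0598
```

```text
10.8 pos [ 0.4899 -0.2724  0.06  ] yaw_y -160.0 z [-0.001  0.    -1.   ] q6 2.209 F [ 1. -1. -2.] T [0.02 0.03 0.01] op 0.127 g 41.95014774799347
toolx [ 0.342 -0.94  -0.   ] tooly [-0.94  -0.342  0.   ]
units to target [-0.002 -0.001  0.001]
```

Within a millimetre or two of the floor. A touch lower, then open slowly.

>>> play_rows --targets '[[0, [0, 0, 0.006], 0], [0, [0, 0, 0.012], 0], [0, [0, 0, 0.012], 0]]'

```text
time_s: 11.05
position: [0.4903, -0.2727, 0.0586]
eef_rot: [0.0, 0.819, -0.573, 0.0]
force: [-0.2, 0.3, -0.7]
opening: 0.129
gripper_force: 42.2
```

```bash
python3 st.py .490 -.272 .0598
```

```text
11.05 pos [ 0.4903 -0.2727  0.0586] yaw_y -160.0 z [ 0. -0. -1.] q6 2.209 F [-0.2  0.3 -0.7] T [-0.02  0.01 -0.01] op 0.129 g 42.15669929981232
toolx [ 0.342 -0.94   0.   ] tooly [-0.94  -0.342 -0.   ]
units to target [-0.005  0.    -0.008]
```

>>> play_rows --targets '[[0, [0, 0, 0.007], 0], [0, [0, 0, 0.007], 0]]'

```text
time_s: 11.22
position: [0.4903, -0.2728, 0.0581]
eef_rot: [0.0, 0.819, -0.573, 0.0]
force: [-1.2, 0.1, 4.7]
opening: 0.127
gripper_force: 42.8
```

```bash
python3 st.py .490 -.272 .0598
```

```text
11.22 pos [ 0.4903 -0.2728  0.0581] yaw_y -160.0 z [ 0.001 -0.001 -1.   ] q6 2.209 F [-1.2  0.1  4.7] T [0.08 0.22 0.08] op 0.127 g 42.75844931602478
toolx [ 0.342 -0.94   0.001] tooly [-0.94  -0.342 -0.   ]
units to target [-0.006  0.    -0.011]
```

>>> play_rows --targets '[[0.2, [0, 0, 0], 0], [0.3, [0, 0, 0], 0], [0.4, [0, 0, 0], 0], [0.5, [0, 0, 0], 0], [0.5, [0, 0, -0.15], 0], [0.5, [0, 0, -0.4], 0], [0.5, [0, 0, -0.7], 0], [0.5, [0, 0, -1], 0]]'

```text
time_s: 11.88
position: [0.4894, -0.2719, 0.2015]
eef_rot: [-0.0, 0.819, -0.573, -0.001]
force: [1.4, -0.5, 0.1]
opening: 0.498
gripper_force: 0.0
```

```bash
python3 st.py .509 -.0685 .21;  python3 - <<'E'
from h import *
p,d,K,E=snap("scene"); q=p[190:310,270:430]; p2=snap("top")[0][160:280,340:500]
cv2.imwrite("pics/c5.png",np.clip(np.hstack([cv2.resize(a,(400,300),interpolation=2) for a in(q,p2)])[...,::-1]*1.5,0,255).astype(np.uint8))
E
```

```text
11.88 pos [ 0.4894 -0.2719  0.2015] yaw_y -160.0 z [-0.002  0.001 -1.   ] q6 2.209 F [ 1.4 -0.5  0.1] T [-0.03 -0.01  0.03] op 0.498 g 0.0
toolx [ 0.342 -0.94  -0.002] tooly [-0.94  -0.342  0.001]
units to target [-1.23  -0.587 -0.055]
```

View pics/c5.png

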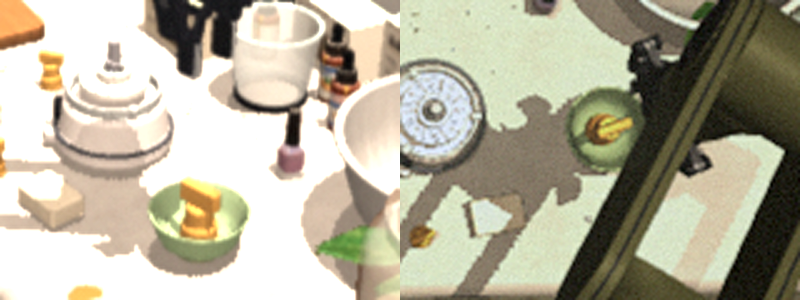

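The nut stands in the bowl at about (200,210), and the burr with the bare spindle is at (434,108) in the top crop. Now for the burr.

>>> play_rows --targets '[[0.75, [-0.15, -0.07, -0.05], -0.15], [0.75, [-0.4, -0.19, -0.05], -0.3], [0.75, [-0.65, -0.31, -0.05], -0.45], [0.75, [-0.85, -0.41, -0.05], -0.6], [0.75, [-1, -0.477, -0.05], -0.75], [0.75, [-1, -0.477, -0.05], -0.9], [0.75, [-1, -0.477, -0.05], -0.9]]'

```text
time_s: 12.57
position: [0.5057, -0.1053, 0.2079]
eef_rot: [-0.0, 0.968, -0.251, -0.0]
force: [-0.6, -0.2, -0.8]
opening: 0.751
gripper_force: 0.0
```

```bash
python3 st.py .509 -.0685 .20
python3 - <<'E'
from h import *
p,d,K,E=snap("top"); cv2.imwrite("pics/c6.png",np.clip(cv2.resize(p[165:245,310:400],(675,600),interpolation=2)[...,::-1]*1.5,0,255).astype(np.uint8))
print(ray("top",(353.6,204),.130))
E
```

```text
12.57 pos [ 0.5057 -0.1053  0.2079] yaw_y -119.1 z [-0.001  0.    -1.   ] q6 1.792 F [-0.6 -0.2 -0.8] T [0.01 0.07 0.01] op 0.751 g 0.0
toolx [ 0.874 -0.487 -0.001] tooly [-0.487 -0.874  0.   ]
units to target [-0.1   -0.225  0.053]
[ 0.50616427 -0.06622554  0.13      ]
```

View pics/c6.png

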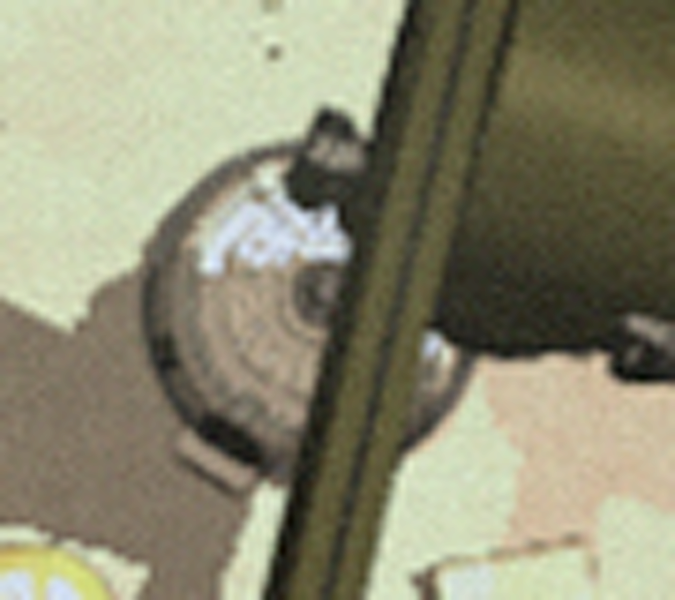

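The top crop shows the spindle at about (322,293), with the arm covering the right part of the ring. I'll centre over it, turn further, and descend with settling.

>>> play_rows --targets '[[0.75, [-0.105, -0.227, 0], -0.15], [0.75, [-0.105, -0.227, 0], -0.3], [0.75, [-0.105, -0.227, 0], -0.45], [0.75, [-0.105, -0.227, 0], -0.6], [0.75, [-0.105, -0.227, 0], -0.75], [0.75, [-0.105, -0.227, 0], -0.9], [0.75, [-0.105, -0.227, 0], -0.9]]' --newtons 25

```text
time_s: 13.2
position: [0.5091, -0.0707, 0.208]
eef_rot: [0.0, 0.995, 0.095, -0.0]
force: [-0.7, -0.4, -0.4]
opening: 0.747
gripper_force: 0.0
```

```bash
python3 st.py .5085 -.068 .098
```

```text
13.2 pos [ 0.5091 -0.0707  0.208 ] yaw_y -79.1 z [-0. -0. -1.] q6 1.16 F [-0.7 -0.4 -0.4] T [-0.01 -0.03 -0.09] op 0.747 g 0.0
toolx [ 0.982  0.19  -0.   ] tooly [ 0.19  -0.982  0.   ]
units to target [ 0.    -0.019  0.733]
```

>>> play_rows --targets '[[0.75, [0, -0.015, 0.1], 0], [0.75, [0, -0.015, 0.25], 0], [0.75, [0, -0.015, 0.4], 0], [0.75, [0, -0.015, 0.55], 0], [0.75, [0, -0.015, 0.66], 0], [0.75, [0, -0.015, 0.72], 0], [0.75, [0, -0.015, 0.73], 0], [0.75, [0, -0.015, 0.73], 0]]'

```text
time_s: 13.87
position: [0.5085, -0.0679, 0.0984]
eef_rot: [-0.0, 0.996, 0.095, -0.0]
force: [1.4, 0.3, 0.6]
opening: 0.75
gripper_force: 0.0
```

```bash
python3 st.py .5085 -.068 .083
python3 - <<'E'
from h import *
p,d,K,E=snap("scene"); cv2.imwrite("pics/c7.png",np.clip(cv2.resize(p[180:270,260:380],(800,600),interpolation=2)[...,::-1]*1.2,0,255).astype(np.uint8))
E
```

```text
13.87 pos [ 0.5085 -0.0679  0.0984] yaw_y -79.2 z [-0.001  0.    -1.   ] q6 1.166 F [1.4 0.3 0.6] T [-0.01 -0.04  0.01] op 0.75 g 0.0
toolx [ 0.982  0.188 -0.001] tooly [ 0.188 -0.982 -0.   ]
units to target [-0.     0.001  0.103]
```

View pics/c7.png

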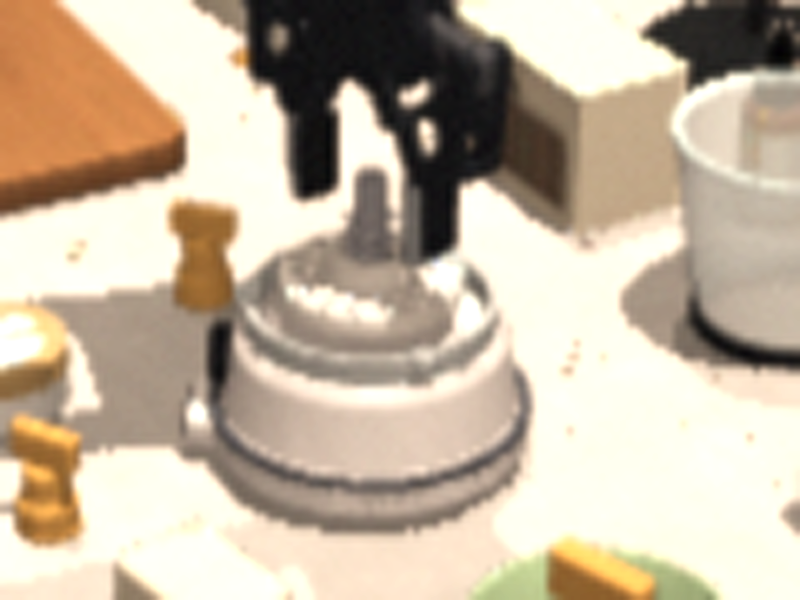

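The fingers at (315,190) and (430,255) straddle the spindle at (370,210) evenly. Descend and close.

>>> play_rows --targets '[[0.75, [0, 0, 0.04], 0], [0.75, [0, 0, 0.08], 0], [0.75, [0, 0, 0.1], 0], [0.6, [0, 0, 0.1], 0], [0.3, [0, 0, 0.1], 0], [0.3, [0, 0, 0.1], 0], [0.3, [0, 0, 0.1], 0], [0.3, [0, 0, 0.1], 0]]' --newtons 25

```text
time_s: 14.58
position: [0.5086, -0.0675, 0.0841]
eef_rot: [0.0, 0.995, 0.096, 0.0]
force: [-0.6, -0.5, 2.1]
opening: 0.435
gripper_force: 24.9
```

```bash
python3 st.py .5085 -.068 .083
```

```text
14.58 pos [ 0.5086 -0.0675  0.0841] yaw_y -79.0 z [ 0. -0. -1.] q6 1.164 F [-0.6 -0.5  2.1] T [-0.03  0.15 -0.03] op 0.435 g 24.93071012198925
toolx [0.982 0.191 0.   ] tooly [ 0.191 -0.982  0.   ]
units to target [-0.001  0.003  0.007]
```

>>> play_rows --targets '[[0.3, [0, 0, -0.02], 0], [0.3, [0, 0, -0.06], 0], [0.3, [0, 0, -0.12], 0], [0.3, [0, 0, -0.2], 0], [0.3, [0, 0, -0.28], 0], [0.3, [0, 0, -0.36], 0]]'

```text
time_s: 15.08
position: [0.5087, -0.0675, 0.139]
eef_rot: [0.0, 0.995, 0.096, 0.0]
force: [0.2, -0.0, -2.0]
opening: 0.436
gripper_force: 25.3
```

```bash
python3 st.py
```

```text
15.08 pos [ 0.5087 -0.0675  0.139 ] yaw_y -79.0 z [ 0.001 -0.    -1.   ] q6 1.164 F [ 0.2 -0.  -2. ] T [-0.02 -0.   -0.02] op 0.436 g 25.25104645639658
toolx [0.982 0.191 0.   ] tooly [ 0.191 -0.982  0.   ]
```

>>> play_rows --targets '[[0.3, [0, 0, -0.08], 0], [0.3, [0, 0, -0.16], 0], [0.3, [0, 0, -0.26], 0], [0.3, [0, 0, -0.36], 0], [0.3, [0, 0, -0.4], 0], [0.3, [0, 0, -0.4], 0]]'

```text
time_s: 15.58
position: [0.51, -0.0677, 0.2]
eef_rot: [0.001, 0.995, 0.096, 0.002]
force: [0.3, 0.7, -1.4]
opening: 0.433
gripper_force: 25.3
```

```bash
python3 st.py .46 .28 .19
python3 - <<'E'
from h import *
p,d,K,E=snap("scene"); cv2.imwrite("pics/c8.png",np.clip(cv2.resize(p[120:270,240:400],(640,600),interpolation=2)[...,::-1]*1.2,0,255).astype(np.uint8))
E
```

```text
15.58 pos [ 0.51   -0.0677  0.2   ] yaw_y -79.0 z [ 0.004 -0.001 -1.   ] q6 1.164 F [ 0.3  0.7 -1.4] T [-0.   -0.03 -0.03] op 0.433 g 25.256303194910288
toolx [0.982 0.191 0.004] tooly [ 0.191 -0.982  0.002]
units to target [ 0.116 -2.339  0.063]
```

View pics/c8.png

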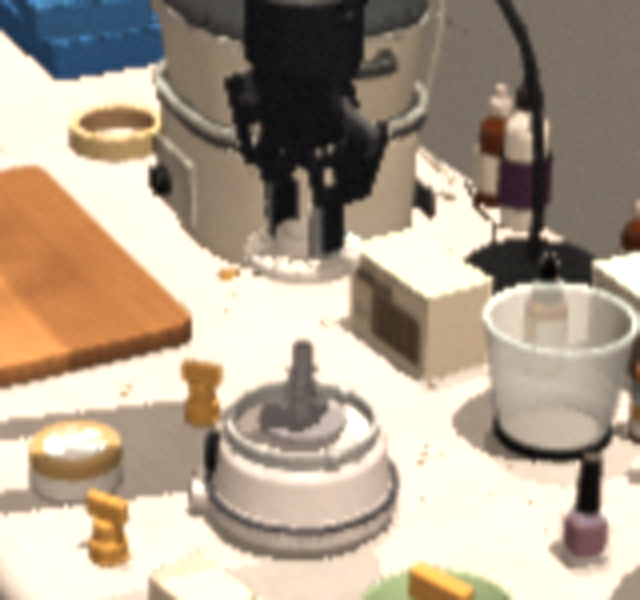

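The burr hangs level in the grip at about (300,255), clear of the spindle tip at (302,345). On to the board.

>>> play_rows --targets '[[0.3, [0.01, -0.1, 0], 0], [0.3, [0.02, -0.25, 0], 0], [0.3, [0.03, -0.45, 0], 0], [0.3, [0.04, -0.65, 0], 0], [0.3, [0.05, -0.85, 0], 0], [0.3, [0.05, -1, 0], 0]]'

```text
time_s: 16.13
position: [0.486, 0.0831, 0.1966]
eef_rot: [-0.0, 0.995, 0.096, -0.001]
force: [-0.1, 0.9, -2.0]
opening: 0.427
gripper_force: 25.3
```

>>> play_rows --targets '[[0.3, [0.01, -0.2, 0], 0], [0.3, [0.02, -0.4, 0], 0], [0.3, [0.03, -0.6, 0], 0], [0.3, [0.04, -0.8, 0], 0], [0.3, [0.05, -0.92, 0], 0], [0.3, [0.05, -1, 0], 0]]'

```text
time_s: 16.63
position: [0.4649, 0.2318, 0.1967]
eef_rot: [-0.0, 0.995, 0.097, -0.001]
force: [0.6, 0.4, -1.9]
opening: 0.435
gripper_force: 25.4
```

>>> play_rows --targets '[[0.3, [0.01, -0.15, 0], 0], [0.3, [0.01, -0.25, 0.05], 0], [0.3, [0.01, -0.3, 0.15], 0], [0.3, [0.01, -0.33, 0.3], 0], [0.3, [0.01, -0.34, 0.4], 0], [0.3, [0.01, -0.34, 0.5], 0], [0.3, [0.01, -0.34, 0.5], 0], [0.3, [0.01, -0.34, 0.5], 0]]'

```text
time_s: 17.3
position: [0.4566, 0.2793, 0.1215]
eef_rot: [0.001, 0.995, 0.096, -0.002]
force: [-0.1, 0.7, -0.7]
opening: 0.436
gripper_force: 25.5
```

```bash
python3 st.py .46 .28 .0345
```

```text
17.3 pos [0.4566 0.2793 0.1215] yaw_y -79.0 z [-0.003 -0.002 -1.   ] q6 1.849 F [-0.1  0.7 -0.7] T [ 0.03 -0.01  0.03] op 0.436 g 25.531057845801115
toolx [ 0.982  0.191 -0.004] tooly [ 0.191 -0.982  0.001]
units to target [ 0.025 -0.001  0.58 ]
```

>>> play_rows --targets '[[0.3, [0, 0, 0.08], 0], [0.3, [0, 0, 0.18], 0], [0.3, [0, 0, 0.28], 0], [0.3, [0, 0, 0.38], 0], [0.3, [0, 0, 0.46], 0], [0.3, [0, 0, 0.51], 0], [0.3, [0, 0, 0.52], 0], [0.3, [0, 0, 0.52], 0]]'

```text
time_s: 17.97
position: [0.4581, 0.2801, 0.0451]
eef_rot: [-0.0, 0.995, 0.096, 0.0]
force: [-0.1, 0.3, -1.0]
opening: 0.43
gripper_force: 25.5
```

>>> play_rows --targets '[[0.3, [0, 0, 0], 0], [0.3, [0, 0, 0], 0]]'

```text
time_s: 18.13
position: [0.4585, 0.2805, 0.0458]
eef_rot: [-0.0, 0.995, 0.096, 0.001]
force: [-1.1, 0.8, -1.6]
opening: 0.434
gripper_force: 25.5
```

```bash
python3 st.py .46 .28 .0341
```

```text
18.13 pos [0.4585 0.2805 0.0458] yaw_y -79.0 z [ 0.002  0.001 -1.   ] q6 1.849 F [-1.1  0.8 -1.6] T [ 0.06 -0.02  0.03] op 0.434 g 25.530127063393593
toolx [0.982 0.191 0.002] tooly [ 0.191 -0.982 -0.001]
units to target [0.009 0.005 0.078]
```

>>> play_rows --targets '[[0.3, [0, 0, 0.02], 0], [0.3, [0, 0, 0.04], 0], [0.3, [0, 0, 0.055], 0], [0.3, [0, 0, 0.065], 0], [0.3, [0, 0, 0.07], 0], [0.3, [0, 0, 0.07], 0], [0.3, [0, 0, 0.07], 0]]'

```text
time_s: 18.72
position: [0.4576, 0.2802, 0.0342]
eef_rot: [0.0, 0.995, 0.096, -0.0]
force: [-0.1, 0.3, -2.5]
opening: 0.435
gripper_force: 25.5
```

```bash
python3 st.py .46 .28 .0341
```

```text
18.72 pos [0.4576 0.2802 0.0342] yaw_y -79.0 z [-0. -0. -1.] q6 1.849 F [-0.1  0.3 -2.5] T [ 0.02 -0.05 -0.01] op 0.435 g 25.52905384451151
toolx [ 0.982  0.191 -0.   ] tooly [ 0.191 -0.982  0.   ]
units to target [0.015 0.004 0.   ]
```

>>> play_rows --targets '[[0.3, [0, 0, 0.004], 0], [0.3, [0, 0, 0.008], 0], [0.3, [0, 0, 0.008], 0]]'

```text
time_s: 18.97
position: [0.4576, 0.2802, 0.033]
eef_rot: [0.0, 0.995, 0.096, -0.0]
force: [0.7, 0.2, -1.5]
opening: 0.439
gripper_force: 25.5
```

```bash
python3 st.py
```

```text
18.97 pos [0.4576 0.2802 0.033 ] yaw_y -79.0 z [-0. -0. -1.] q6 1.849 F [ 0.7  0.2 -1.5] T [-0.05 -0.04  0.04] op 0.439 g 25.52929412573576
toolx [ 0.982  0.191 -0.   ] tooly [ 0.191 -0.982  0.   ]
```

>>> play_rows --targets '[[0.3, [0, 0, 0.004], 0], [0.3, [0, 0, 0.008], 0], [0.3, [0, 0, 0.008], 0]]'

```text
time_s: 19.22
position: [0.4576, 0.2801, 0.0318]
eef_rot: [0.0, 0.995, 0.096, -0.0]
force: [-0.7, -0.5, -1.7]
opening: 0.434
gripper_force: 25.5
```

```bash
python3 st.py
```

```text
19.22 pos [0.4576 0.2801 0.0318] yaw_y -79.0 z [-0. -0. -1.] q6 1.849 F [-0.7 -0.5 -1.7] T [ 0.06 -0.06  0.03] op 0.434 g 25.529376100748777
toolx [ 0.982  0.191 -0.   ] tooly [ 0.191 -0.982  0.   ]
```

>>> play_rows --targets '[[0.3, [0, 0, 0.003], 0], [0.3, [0, 0, 0.006], 0], [0.3, [0, 0, 0.006], 0]]'

```text
time_s: 19.47
position: [0.4577, 0.2802, 0.0314]
eef_rot: [-0.0, 0.995, 0.096, 0.0]
force: [-0.9, 0.2, 3.4]
opening: 0.44
gripper_force: 25.9
```

```bash
python3 st.py
```

```text
19.47 pos [0.4577 0.2802 0.0314] yaw_y -79.0 z [ 0.  0. -1.] q6 1.849 F [-0.9  0.2  3.4] T [-0.09  0.2  -0.04] op 0.44 g 25.875758919864893
toolx [0.982 0.191 0.   ] tooly [ 0.191 -0.982 -0.   ]
```

Contact at 3.4 N. Release and retreat.

>>> play_rows --targets '[[0.5, [0, 0, 0], 0], [0.6, [0, 0, 0], 0], [0.7, [0, 0, 0], 0], [0.75, [0, 0, 0], 0], [0.75, [0, 0, -0.15], 0], [0.75, [0, 0, -0.4], 0], [0.75, [0, 0, -0.7], 0], [0.75, [0, 0, -1], 0]]'

```text
time_s: 20.13
position: [0.4568, 0.2797, 0.1751]
eef_rot: [0.0, 0.995, 0.096, -0.001]
force: [0.0, -0.4, -0.5]
opening: 0.749
gripper_force: 0.0
```

>>> play_rows --targets '[[0.75, [0, -0.2, -0.2], 0], [0.75, [0, -0.5, -0.3], 0], [0.75, [0, -0.8, -0.3], 0], [0.75, [0, -1, -0.3], 0], [0.75, [0, -1, -0.3], 0]]'

```text
time_s: 20.55
position: [0.428, 0.4347, 0.2202]
eef_rot: [-0.003, 0.995, 0.098, 0.001]
force: [0.9, 0.4, -0.7]
opening: 0.752
gripper_force: 0.0
```

```bash
python3 st.py
python3 - <<'E'
from h import *
p,d,K,E=snap("scene"); p2,d2,K2,E2=snap("top"); P=cloud(d2,K2,E2)
m=(np.hypot(P[...,0]-.458,P[...,1]-.28)<.03)&(P[...,2]>.025); print("burr z",np.percentile(P[m][:,2],[5,50,95]),P[m].mean(0))
cv2.imwrite("pics/c9.png",np.clip(np.hstack([cv2.resize(p[110:310,160:420],(400,308),interpolation=2),cv2.resize(p2[160:290,130:460],(400,158),interpolation=2) if 0 else cv2.resize(p2[160:280,200:460][:, :156],(400,308),interpolation=2)])[...,::-1]*1.2,0,255).astype(np.uint8))
E
```

```text
20.55 pos [0.428  0.4347 0.2202] yaw_y -78.7 z [ 0.002  0.007 -1.   ] q6 2.094 F [ 0.9  0.4 -0.7] T [ 0.02 -0.03 -0.03] op 0.752 g 0.0
toolx [0.981 0.195 0.003] tooly [ 0.196 -0.981 -0.006]
burr z [0.02818943 0.03478456 0.04728999] [0.45742842 0.27964775 0.03649789]
```

View pics/c9.png

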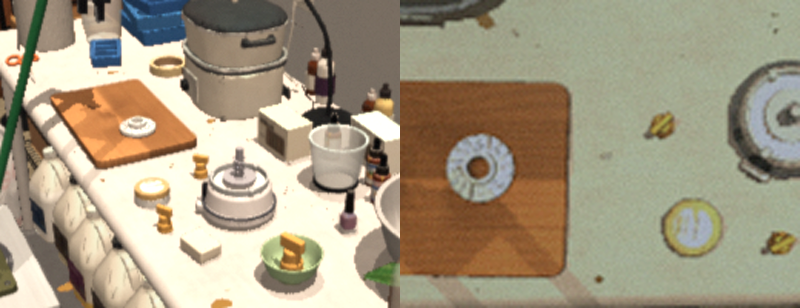

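The burr lies flat with its hub up on the board at (138,125), and the nut is in the bowl at (290,250). Nothing else has moved, so I'm handing in.

```bash
python3 -c "
from bench import manip
print(manip.hand_in())"
```

```text
the job is handed in; nothing more can be done
None
```

The nut is unscrewed and standing in the green bowl, the burr lies flat with its hub up on the chopping board, and the job was handed in at about 20.6 s; the hand-in returned no verdict.

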